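# Dock the tablet cassette in the counter's funnel rails

### The arm

A 6-joint arm with a two-finger parallel gripper is mounted at the origin on the work surface. World frame = base frame: x ahead of the robot, y to its left, z up, the work surface at z = 0. Lengths are in m, angles in rad, forces in N, time in s.
With the tool pointing down it reaches from about 0.25 to 0.775 m from the base axis. Payload 4 kg.
Tool frame: the origin (TCP) lies at the very end of the fingers, on their centre line; the grasp point (between the pads) lies tcp_to_grasp behind it (tcp_to_grasp is the distance from the TCP to the grasp point, in m); z points along the fingers, y is the line along which they close (so a half turn about z gives the same grasp; the last joint's range is limited). The gripper opens to 94 mm and grips with 3 to 60 N. Pads are 16 mm wide; open, the fingers measure 119 mm over their backs; the gripper's body (75 mm by 177 mm) begins 78 mm behind the grasp point.
Start: joints at [-0.103, 0.087, 1.371, -0, 1.684, -0.103], TCP at [0.55, -0, 0.206] pointing down, gripper open.
Joint ranges: [-3.1, 3.1], [-0.76, 2.03], [0.27, 2.55], [-1.08, 4.22], [0.17, 2.65], [-2.57, 2.57]. Speed limits (rad/s): [2.79, 2.79, 3.14, 3.14, 3.14, 3.14].

### API

Orientations are given as a unit quaternion [x, y, z, w].
In Python, from workcell import observe, grab_frame, hand_in, tcp_to_grasp gives the robot as it stands.
- The arm moves only by the shell command python3 -m pendant 'ROWS' [OPENING] [FORCE]. ROWS is a JSON object of lists of equal length, an entry for each row: "offset": the shift along the tool's x, y, z in m, a list of three; "yaw": the turn about the tool's z in rad. A call has exactly 5 rows; each row shifts and turns the commanded pose from where the row before left it, along the tool's axes as they then stand; what a row does not reach is not made up. A row lasts 1/10 s, in which the tool goes at most 50 mm and 8.59 degrees, less where a joint would pass 70% of its speed; a pose out of reach is approached as far as the arm can. A call with a gripper value outside its range is refused whole. OPENING is the opening, from -1 (shut) to 1 (fully open), set as the call begins (- or left out, the last holds). The fingers move at their own pace and stop on an object; FORCE is the grip in N (left out, the last holds). Time passes only in rows, so rows that do not move let the fingers close, or fill a call up. It gives the time, the measured TCP pose, the force, the opening and the grip force at its end, in the units of the state.
- observe(): the state, without advancing time (a new reading comes with each control period).
- grab_frame(name): name is "scene" or "side" or "wrist"; returns a dict with "pixels" (480x640x3 uint8, blue, green, red), "K" (3x3 intrinsics, pixels), "R" (3x3) and "t" (3): a world point X has camera coordinates R X + t; the wrist camera has in their place "mount" (4x4, takes a point from camera to tool coordinates, whose origin is the TCP and whose axes are the flange's). Camera axes: x right, y down, z forward; pixel columns grow to the right and rows downward; lengths in m; the calibration is good to about 2 mm. A picture is of the moment at which its call begins: read the wrist's pose just before it. There is no depth.
- hand_in(): hands the job in; it is judged then, once.
The state is a dict: "t": time; "joint_pos": joint angles; "qd": joint speeds; "joint_torque": joint torques, N m; "tool_pos": TCP position; "eef_rot": TCP orientation; "ft_force": force on the tool from outside, world axes, zero at the start; "moment": the same for the moment, N m; "grip_width": finger opening in m; "grip_force": force on a finger pad.
Only numpy, scipy, OpenCV 4.12 (cv2) and the standard library are available. Lean on these libraries where they do the work, as an engineer would, in place of code of your own. Each camera call takes 0.05 s, during which the arm holds its last target. There are 200 camera calls.

### The job

Set the tablet cassette down on its base between the flared rails of the tablet counter's dock, nose first, and let go of it there. Then push it gently on so that the rails centre it, and keep on, past the drag of the contact block, until it bottoms out firmly on the stop; leave it there fully home. Do not force it, and leave everything else on the counter where it stands.

Things in the scene. Friction and masses are not known exactly. Their poses are not given: they have to be found in the camera images.
- cassette: White plastic tablet cassette: block 90 long (x) x 60 wide (y) x 40 high, upright on its base, 0.2 to 0.45 kg. The +x end is the nose: its front corners are bevelled, from 60 to 48 mm width over the last 12 mm; the rear (-x) face is flat. Origin: centre of the underside; z up. Stands left or right of the dock.
- rib (a point): Top centre of the grey grip rib on the cassette: 12 mm wide (y), 55 mm long (x), rising from the block's top at 40 mm to 66 mm above the counter, 5 mm behind the cassette's middle. Grip it across y from above. Axes as the cassette's.
- dock: Fixed dock: two aluminium rails, 40 mm high, 12 mm thick, on the counter (flush plate under 1 mm between), a grey housing 75 mm high across the far end from x = 149 mm. Origin: counter height, midway between the rails where the throat begins; +x is the way in, z up. From x = 0 to 145 mm the rails are parallel and 63 mm apart, 1.5 mm of play each side of the cassette.
- dock_mouth (a point): Middle of the dock's mouth at counter height, 90 mm before its origin (x = -90 mm), axes as the dock's. Here the rails stand 120 mm apart; they converge in straight lines to 63 mm at the dock's origin.
- stop_nearest (a point): Point fixed on the dock, x = 70 mm, 20 mm up. The stop, a rigid dark steel frame across the throat, 58 mm wide, 40 mm high, is adjustable and its setting is not measured: its face lies 0 to 35 mm beyond this point, so a docked cassette's origin is at dock x = 25 to 60 mm. Feel for it: 8 to 12 N on the stop is a firm seat, over 25 N is forcing it.
- connector (a joint): Black contact block in the stop's frame, 36 mm wide, 12 to 30 mm up, sliding along the dock's x; in m. 0: 10 mm proud of the stop's face; 0.010: flush, where the nose meets the stop. Drag 4 to 7 N; no spring, stays where pushed. The cassette also rubs on the counter, so a tool pushing it feels more: 7 to 12 N while the block slides, 17 to 25 N at a firm seat.
- stock_bottle: Bystander: white stock bottle, 68 mm diameter, 125 mm high. Origin: centre of its base.
- vial: Bystander: empty green vial, 36 mm diameter, 70 mm high. Origin: centre of its base.
- vial_cap: Bystander: white vial cap, 42 mm diameter, 14 mm high. Origin: centre of its base.
- amber_jar: Bystander: amber jar, 56 mm diameter, 75 mm high. Origin: centre of its base.
- cup: Bystander: clear medicine cup, 44 mm diameter, 40 mm high. Origin: centre of its base.
- spatula: Bystander: counting spatula lying flat, 180 mm long along its x. Origin: under its middle.
Not all that is in view belongs to the job. Leave any red look-alike of the cassette alone.

How it is judged:
By the outcome, as a careful person would: the job done as asked, in the order asked, and still so for the second after the job is handed in, with the robot touching nothing.
It also fails if it takes over 72 s, if anything falls off the work surface, if the arm or the gripper's body presses on something with over 40 N, if the wrist force passes 120 N, or if a joint passes its speed limit or range.

## Working session

There is one attempt and no reset: what is moved stays moved. The work goes in short steps, Python scripts to look and compute and a shell command to move; the robot and the scene stay as the last step left them, time stands still between calls to the robot, and variables do not carry over. Pictures are saved under pics/ and viewed, at most 13 in all, crops included, and the job is handed in when it is done.

```bash
ls; mkdir -p pics
python3 - <<'E'
from workcell import observe, grab_frame, tcp_to_grasp
import cv2
print(tcp_to_grasp, observe())
for n in ("scene","side","wrist"):
    f=grab_frame(n); cv2.imwrite(f"pics/{n}0.png",f["pixels"]); print(n,f["K"],f.get("R"),f.get("t"),f.get("mount"))
E
```

```text
pics
0.0188 {'t': 0.0, 'joint_pos': array([-1.03112629e-01,  8.79383594e-02,  1.37223983e+00, -6.44203500e-06,
        1.68361687e+00, -1.03076392e-01]), 'qd': array([-6.39694305e-04, -1.18862430e-03,  1.20642103e-03, -1.23187836e-03,
       -3.74603776e-05, -6.40091317e-04]), 'joint_torque': array([ 1.28542815e-03, -3.40182602e+01, -3.02423716e+01,  7.18220207e-02,
        3.29729996e-02, -1.13141955e-04]), 'tool_pos': array([5.49445812e-01, 4.35252992e-05, 2.04320613e-01]), 'eef_rot': array([ 7.07119418e-01,  7.07093287e-01, -6.96881200e-04, -8.52646392e-04]), 'ft_force': array([ 0.03153301, -0.08561764, -0.28456627]), 'moment': array([ 0.00355536,  0.00970474, -0.00815993]), 'grip_force': 0.0, 'grip_width': 0.09406474831761727}
scene [[553.88439485   0.         319.65103868]
 [  0.         553.88439485 231.05737184]
 [  0.           0.           1.        ]] [[-0.47909897  0.87774598 -0.00511647]
 [ 0.75034896  0.40652352 -0.52126295]
 [-0.45545649 -0.25357568 -0.85338078]] [ 0.31452598 -0.3219767   1.3538026 ] None
side [[511.03620328   0.         320.91115818]
 [  0.         511.03620328 243.73184216]
 [  0.           0.           1.        ]] [[ 0.86479975 -0.50189     0.01509393]
 [-0.33012107 -0.59096345 -0.73605861]
 [ 0.37834042  0.63156048 -0.67674951]] [-0.48900496  0.19492406  0.9857584 ] None
wrist [[413.31465684   0.         321.65447477]
 [  0.         413.31465684 241.02090389]
 [  0.           0.           1.        ]] None None [[ 3.57359767e-04 -9.65260903e-01 -2.61287699e-01  7.63740117e-02]
 [ 9.99999908e-01  2.83043706e-04  3.22053854e-04  5.42909396e-04]
 [-2.36910155e-04 -2.61287790e-01  9.65260915e-01 -1.79905695e-01]
 [ 0.00000000e+00  0.00000000e+00  0.00000000e+00  1.00000000e+00]]
```

View pics/scene0.png

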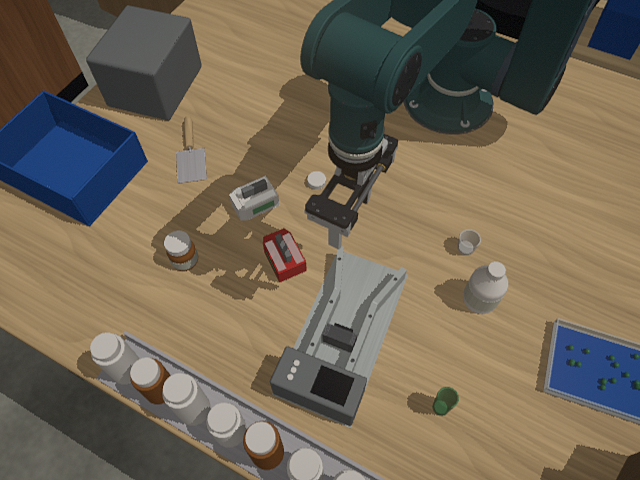

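View pics/side0.png

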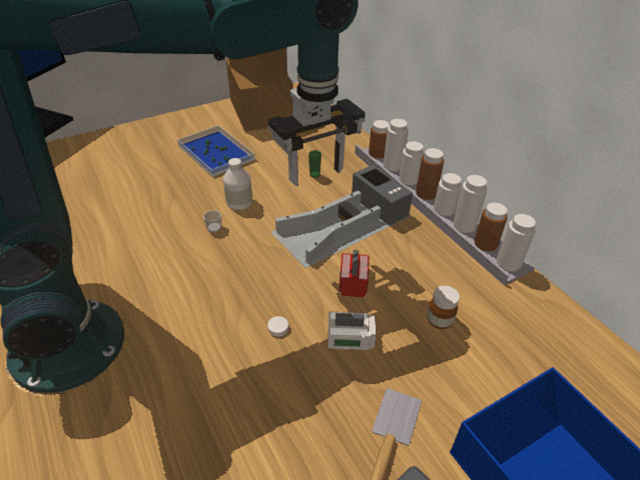

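The scene picture shows the white cassette at (254,198), the red look-alike at (285,253), and the dock with its mouth at about (372,262) and housing at (320,385). In the side picture the cassette is at (352,330) and the dock spans (280,235) to (385,195). Next I'll take enlarged crops of both.

Run:
```python
import cv2,numpy as np
a=cv2.imread("pics/scene0.png");b=cv2.imread("pics/side0.png")
def crop(im,x,y,w,h,s,step):
    c=cv2.resize(im[y:y+h,x:x+w],None,fx=s,fy=s,interpolation=cv2.INTER_CUBIC)
    for v in range(x-x%step+step,x+w,step):
        cv2.line(c,((v-x)*s,0),((v-x)*s,6),(0,0,255),1);cv2.putText(c,str(v),((v-x)*s-10,18),0,.4,(0,0,255),1)
    for v in range(y-y%step+step,y+h,step):
        cv2.line(c,(0,(v-y)*s),(6,(v-y)*s),(0,0,255),1);cv2.putText(c,str(v),(8,(v-y)*s+4),0,.4,(0,0,255),1)
    return c
cv2.imwrite("pics/cas.png",np.hstack([crop(a,224,170,64,56,6,10),crop(b,320,302,64,56,6,10)]))
cv2.imwrite("pics/dockscene.png",crop(a,260,240,160,190,3,20))
cv2.imwrite("pics/dockside.png",crop(b,265,160,155,110,5,20))
```

```text
(no output)
```

View pics/cas.png

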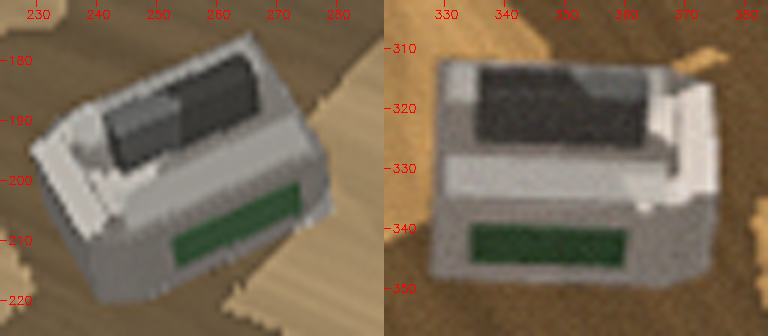

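View pics/dockscene.png

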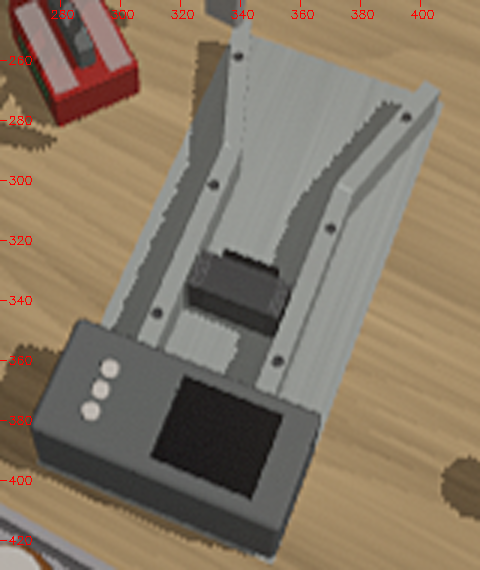

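View pics/dockside.png

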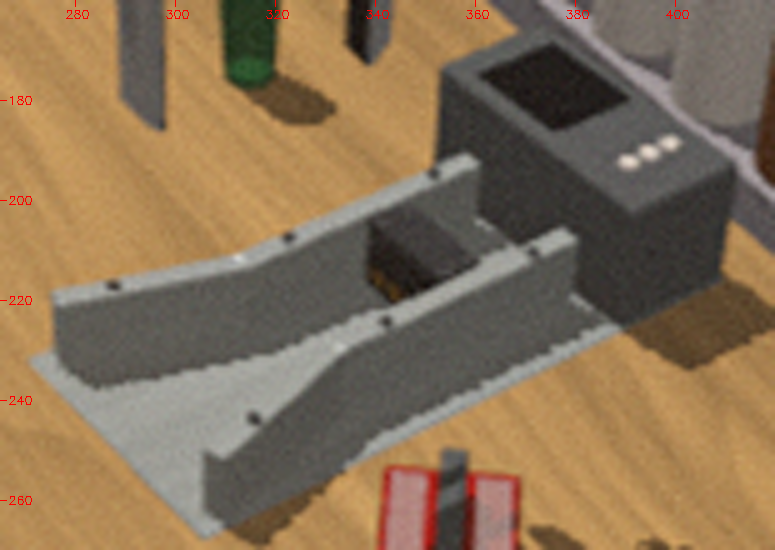

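The crops show the cassette nose pointing left in the scene view (top corners near (230,194) and (240,210)) and right in the side view. The dock's throat bend is near (341,290)/(373,302) in the scene view and (314,212)/(334,230) in the side view. I'll fit both poses with z left free as a check.

```bash
cat > fit.py <<'E'
import numpy as np, cv2
from scipy.optimize import least_squares
S=dict(K=np.array([[553.884,0,319.651],[0,553.884,231.057],[0,0,1]]),R=np.array([[-0.47909897,0.87774598,-0.00511647],[0.75034896,0.40652352,-0.52126295],[-0.45545649,-0.25357568,-0.85338078]]),t=np.array([0.31452598,-0.3219767,1.3538026]))
D=dict(K=np.array([[511.036,0,320.911],[0,511.036,243.732],[0,0,1]]),R=np.array([[0.86479975,-0.50189,0.01509393],[-0.33012107,-0.59096345,-0.73605861],[0.37834042,0.63156048,-0.67674951]]),t=np.array([-0.48900496,0.19492406,0.9857584]))
def proj(c,P):
    q=(c["R"]@np.asarray(P,float).T).T+c["t"]; q=q@c["K"].T; return q[:,:2]/q[:,2:]
def w(p,P):
    c,s=np.cos(p[3]),np.sin(p[3]); return np.asarray(P)@np.array([[c,s,0],[-s,c,0],[0,0,1]])+p[:3]
def fit(obs,p0):
    def r(p): return np.concatenate([(proj(c,w(p,[P]))[0]-uv) for c,P,uv in obs])
    o=least_squares(r,p0,loss="soft_l1",f_scale=1.5); return o.x,r(o.x).reshape(-1,2)
E
cat > f1.py <<'E'
from fit import *
m=1e-3
cas=[(S,(45,-24,40),(230,194)),(S,(33,-30,40),(238,188)),(S,(-45,-30,40),(265,175.5)),(S,(-45,30,40),(278,198)),(S,(45,24,40),(240,210)),(S,(45,24,0),(241,220)),
(D,(-45,30,40),(329,312)),(D,(-45,-30,40),(329,334)),(D,(-45,-30,0),(328,348)),(D,(45,24,40),(375,315)),(D,(33,-30,40),(367,337)),(D,(33,-30,0),(366,350)),(D,(45,-24,0),(375,346))]
dock=[(S,(0,31.5,40),(372.7,302.3)),(S,(0,43.5,40),(377.3,309)),(S,(145,31.5,40),(345.7,368)),(S,(0,-31.5,40),(340.7,290)),(S,(0,-43.5,40),(335,287.7)),(S,(145,-43.5,40),(305.7,352.3)),(S,(145,-31.5,40),(313.3,355)),
(S,(-90,60,40),(402.7,266.7)),(D,(0,31.5,40),(314,212.4)),(D,(0,-43.5,40),(334,230)),(D,(145,-43.5,40),(380.4,207.4)),(D,(145,-31.5,40),(376,205.6)),(D,(145,31.5,40),(361,192.6)),(D,(-90,-60,40),(306,250))]
for n,o in(("cas",cas),("dock",dock)):
    o=[(c,np.array(P)*m,np.array(u)) for c,P,u in o]
    best=min((fit(o,[.5,0,0,y]) for y in(0,1.5,-1.5,3)),key=lambda z:abs(z[1]).sum())
    p,r=best;print(n,p[:3].round(4),np.degrees(p[3]).round(2));print(r.round(1).tolist())
    b=w(p,[(-.005,0,.066)]);print("rib",b.round(4),proj(S,b).round(1),proj(D,b).round(1))
E
python3 f1.py
```

```text
cas [ 0.4872 -0.2508 -0.0014] -33.05
[[-1.0, -0.2], [-4.9, 1.5], [1.6, -0.1], [0.9, -2.4], [-1.7, 0.6], [-0.2, 1.0], [-0.3, -1.6], [-1.6, 0.9], [-1.1, -0.4], [-0.6, -0.0], [1.8, -0.0], [1.2, -0.4], [-1.7, 1.4]]
rib [[ 0.483  -0.248   0.0646]] [[254.2 185.4]] [[349.5 314.7]]
dock [ 0.5924  0.0446 -0.0011] 6.2
[[-0.1, -1.3], [1.4, -5.7], [-1.1, 3.9], [0.4, -0.6], [0.2, -0.5], [-0.7, 3.7], [-2.0, 3.5], [-0.6, -0.1], [-0.2, 1.0], [-1.3, 0.1], [-0.6, 0.2], [0.6, -0.5], [-0.8, -0.1], [-1.0, -0.5]]
rib [[0.5874 0.044  0.0649]] [[358.4 286.9]] [[320.  212.5]]
```

Both fits land at z ≈ 0: the cassette is at (0.487, -0.251) with yaw -33°, and the dock origin is at (0.592, 0.045) with yaw 6.2°. I'll move above the rib and turn to its axis.

```bash
python3 -m pendant '{"offset":[[-0.045,-0.012,0],[-0.045,-0.012,0],[-0.045,-0.012,0],[-0.045,-0.012,0],[-0.045,-0.012,0]],"yaw":[0,0,0,0,0]}' 
python3 -m pendant '{"offset":[[-0.023,-0.006,0],[0,0,0],[0,0,0],[0,0,0],[0,0,0]],"yaw":[-0.1,-0.1,-0.1,-0.1,-0.1]}'
python3 -m pendant '{"offset":[[0,0,0],[0,0,0],[0,0,0],[0,0,0],[0,0,0]],"yaw":[-0.1,-0.1,-0.1,-0.1,-0.094]}'
python3 - <<'E'
from workcell import *
import cv2,pickle
s=observe();f=grab_frame("wrist");cv2.imwrite("pics/w1.png",f["pixels"]);pickle.dump((s,f),open("w1.pkl","wb"))
g=grab_frame("scene");cv2.imwrite("pics/scene1.png",g["pixels"])
print(s["tool_pos"],s["eef_rot"],s["joint_pos"])
E
```

```text
t: 0.65
tool_pos: [0.4892, -0.2265, 0.2052]
eef_rot: [0.707, 0.707, 0.0, -0.0]
ft_force: [0.4, -0.1, -0.2]
grip_width: 0.094
grip_force: 0.0
t: 1.15
tool_pos: [0.4837, -0.2481, 0.205]
eef_rot: [0.509, 0.861, 0.0, -0.0]
ft_force: [-1.0, 1.0, 0.1]
grip_width: 0.0938
grip_force: 0.0
t: 1.65
tool_pos: [0.4838, -0.2479, 0.205]
eef_rot: [0.283, 0.959, 0.0, -0.0]
ft_force: [0.3, -0.1, 0.4]
grip_width: 0.0941
grip_force: 0.0
[ 0.48381082 -0.2478609   0.20498077] [ 2.82513861e-01  9.59263103e-01  1.66725570e-04 -4.35405062e-04] [-5.77800074e-01  7.37874208e-02  1.38610007e+00  6.96635603e-05
  1.68263505e+00 -1.57576116e+00]
```

View pics/w1.png

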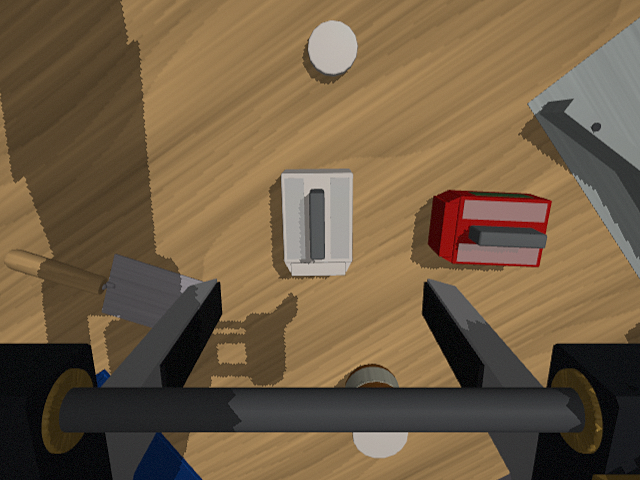

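The wrist view shows the cassette top with rear corners at (282,176)/(353,175), nose at (290,275)/(346,275), and the rib spanning (310–324, 189–259), already aligned with the tool. Next I'll compute its position.

```bash
cat > wr.py <<'E'
from fit import *
from scipy.spatial.transform import Rotation as Ro
def wcam(s,f):
    T=np.eye(4);T[:3,:3]=Ro.from_quat(s["eef_rot"]).as_matrix();T[:3,3]=s["tool_pos"]
    M=np.linalg.inv(T@f["mount"]); return dict(K=f["K"],R=M[:3,:3],t=M[:3,3])
def ray(c,uv,z):
    d=c["R"].T@np.linalg.inv(c["K"])@np.array([*uv,1.]); o=-c["R"].T@c["t"]; return o+d*(z-o[2])/d[2]
E
python3 - <<'E'
from wr import *
import pickle
s,f=pickle.load(open("w1.pkl","rb"));W=wcam(s,f)
a=[(W,P,u) for P,u in [((-45,30,40),(353,175)),((-45,-30,40),(282,176)),((45,24,40),(346,275)),((45,-24,40),(290,275)),((22.5,0,66),(317,259)),((-32.5,0,66),(317.5,189))]]
for sw in (1,-1):
    o=[(c,np.array([P[0],sw*P[1],P[2]])*1e-3,np.array(u)) for c,P,u in a]
    p,r=fit(o,[.487,-.25,0,-.577]);print(p[:3].round(4),np.degrees(p[3]),r.round(1).tolist(),w(p,[(-.005,0,.066)]).round(4))
for uv in((317,259),(317.5,189)):print(ray(W,uv,.066))
for uv in((353,175),(282,176),(346,275),(290,275)):print(ray(W,uv,.04))
E
```

```text
[ 0.4874 -0.2534 -0.0069] -32.77567202279785 [[-0.0, -0.8], [-0.0, -1.7], [-1.6, -0.2], [1.2, -0.2], [0.5, 0.8], [-0.3, 4.6]] [[ 0.4832 -0.2507  0.0591]]
[ 0.4893 -0.2549 -0.0171] -33.44519812412377 [[-69.6, 0.4], [70.4, 0.2], [-54.8, -1.8], [52.9, -1.2], [-0.0, -0.2], [0.0, 5.6]] [[ 0.4851 -0.2521  0.0489]]
[ 0.50372175 -0.26425919  0.066     ]
[ 0.45634476 -0.23306864  0.066     ]
[ 0.46544321 -0.20419054  0.04      ]
[ 0.43424682 -0.25411222  0.04      ]
[ 0.53682937 -0.25549405  0.04      ]
[ 0.51000152 -0.29710703  0.04      ]
```

Wrist and fixed-camera estimates agree to about 2 mm. I'll descend and grip.

```bash
python3 -m pendant '{"offset":[[0,-0.002,0.03],[0,0,0.03],[0,0,0.03],[0,0,0.03],[0,0,0.02]],"yaw":[0,0,0,0,0]}' -0.1
python3 -m pendant '{"offset":[[0,0,0.008],[0,0,0.006],[0,0,0.004],[0,0,0.002],[0,0,0]],"yaw":[0,0,0,0,0]}'
python3 -m pendant '{"offset":[[0,0,0],[0,0,0],[0,0,0],[0,0,0],[0,0,0]],"yaw":[0,0,0,0,0]}' -1 25
```

```text
t: 2.25
tool_pos: [0.4817, -0.2489, 0.0627]
eef_rot: [0.286, 0.958, 0.001, -0.002]
ft_force: [-0.3, -0.5, 0.1]
grip_width: 0.0573
grip_force: 0.0
t: 2.75
tool_pos: [0.4834, -0.25, 0.0462]
eef_rot: [0.285, 0.959, -0.0, 0.001]
ft_force: [-0.1, -0.2, -0.1]
grip_width: 0.0424
grip_force: 0.0
t: 3.25
tool_pos: [0.4826, -0.2504, 0.0457]
eef_rot: [0.285, 0.959, -0.001, 0.0]
ft_force: [-1.0, -2.0, 2.0]
grip_width: 0.0118
grip_force: 25.0
```

The rib is gripped (11.8 mm). I'll lift, carry and turn.

```bash
python3 -m pendant '{"offset":[[0,0,-0.01],[0,0,-0.02],[0,0,-0.025],[0,0,-0.025],[0,0,-0.02]],"yaw":[0,0,0,0,0]}' 
python3 -m pendant '{"offset":[[0.0077,0.0197,0],[0.0154,0.0394,0],[0.0154,0.0394,0],[0.0154,0.0394,0],[0.0154,0.0394,0]],"yaw":[0,0,0,0,0]}'
python3 -m pendant '{"offset":[[0.0154,0.0394,0],[0.0154,0.0394,0],[0.0077,0.0197,0],[0,0,0],[0,0,0]],"yaw":[0,0,-0.08,-0.13,-0.13]}'
python3 -m pendant '{"offset":[[0,0,0],[0,0,0],[0,0,0],[0,0,0],[0,0,0]],"yaw":[-0.13,-0.13,-0.086,0,0]}'
python3 - <<'E'
from workcell import *
import cv2,pickle
s=observe();f=grab_frame("wrist");cv2.imwrite("pics/w2.png",f["pixels"]);pickle.dump((s,f),open("w2.pkl","wb"))
g=grab_frame("scene");cv2.imwrite("pics/scene2.png",g["pixels"])
g=grab_frame("side");cv2.imwrite("pics/side2.png",g["pixels"])
print(s["tool_pos"],s["eef_rot"],s["ft_force"])
E
```

```text
t: 3.75
tool_pos: [0.4829, -0.2491, 0.1465]
eef_rot: [0.284, 0.959, 0.001, -0.0]
ft_force: [0.0, 0.9, -4.3]
grip_width: 0.0116
grip_force: 25.0
t: 4.25
tool_pos: [0.521, -0.0611, 0.1449]
eef_rot: [0.285, 0.959, 0.0, -0.001]
ft_force: [1.0, -0.6, -4.5]
grip_width: 0.012
grip_force: 25.0
t: 4.75
tool_pos: [0.5422, 0.042, 0.1446]
eef_rot: [0.114, 0.993, 0.0, -0.001]
ft_force: [0.0, -0.4, -3.8]
grip_width: 0.0114
grip_force: 25.0
t: 5.25
tool_pos: [0.5425, 0.0406, 0.145]
eef_rot: [-0.054, 0.999, 0.0, -0.001]
ft_force: [0.7, 0.2, -4.0]
grip_width: 0.012
grip_force: 25.0
[0.54254615 0.04055499 0.1450399 ] [-5.37367463e-02  9.98554935e-01  2.64581325e-04 -5.77460837e-04] [ 0.70899168  0.22592138 -3.95891623]
```

View pics/w2.png

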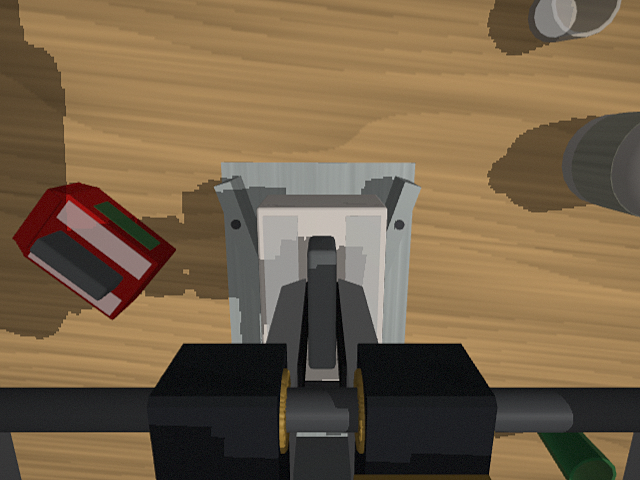

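The view shows the mouth screws at (236,225) and (399.5,225), the plate's edge corners at (223,163) and (414,163), and the held cassette's rear top corners at (257,208) and (387,206). I'll check these against the dock fit.

Run:
```python
from wr import *
import pickle
s,f=pickle.load(open("w2.pkl","rb"));W=wcam(s,f)
a=np.radians(6.2);o=np.array([.5924,.0446,0])
def dk(p): p=p-o; return np.array([p[0]*np.cos(a)+p[1]*np.sin(a),-p[0]*np.sin(a)+p[1]*np.cos(a),p[2]]).round(4)
for n,uv,z in (("screwL",(236,225),.04),("screwR",(399.5,225),.04),("plL",(223,163),.001),("plR",(414,163),.001),("casL",(257,208),.1393),("casR",(387,206),.1393),("railL",(217,188),.04),("railR",(419,188),.04)):
    print(n,dk(ray(W,uv,z)))
print("tool",dk(s["tool_pos"]))
```

```text
screwL [-0.06   -0.0587  0.04  ]
screwR [-0.0599  0.0569  0.04  ]
plL [-0.1002 -0.0743  0.001 ]
plR [-0.1001  0.0733  0.001 ]
casL [-0.0907 -0.0277  0.1393]
casR [-0.0915  0.0315  0.1393]
railL [-0.0862 -0.0704  0.04  ]
railR [-0.0861  0.0691  0.04  ]
tool [-0.05    0.0014  0.145 ]
```

The dock axis checks out; I need a 2.5 mm sideways shift. Then lower.

```bash
python3 -m pendant '{"offset":[[0,-0.0025,0.01],[0,0,0.02],[0,0,0.025],[0,0,0.02],[0,0,0.01]],"yaw":[0,0,0,0,0]}' 
python3 -m pendant '{"offset":[[0,0,0.005],[0,0,0.003],[0,0,0.003],[0,0,0],[0,0,0]],"yaw":[0,0,0,0,0]}'
python3 -m pendant '{"offset":[[0,0,0.002],[0,0,0.001],[0,0,0],[0,0,0],[0,0,0]],"yaw":[0,0,0,0,0]}'
```

```text
t: 5.9
tool_pos: [0.5413, 0.0377, 0.0573]
eef_rot: [-0.054, 0.999, 0.0, -0.002]
ft_force: [-1.2, -0.7, -3.8]
grip_width: 0.0118
grip_force: 25.0
t: 6.4
tool_pos: [0.5438, 0.0378, 0.0503]
eef_rot: [-0.055, 0.999, -0.0, 0.001]
ft_force: [-0.2, 0.6, -4.4]
grip_width: 0.0117
grip_force: 25.0
t: 6.9
tool_pos: [0.5433, 0.0378, 0.0465]
eef_rot: [-0.055, 0.999, -0.0, 0.0]
ft_force: [0.2, -0.6, -4.5]
grip_width: 0.0114
grip_force: 25.0
```

```bash
python3 -m pendant '{"offset":[[0,0,0.0005],[0,0,0.0005],[0,0,0],[0,0,0],[0,0,0]],"yaw":[0,0,0,0,0]}' 
python3 -m pendant '{"offset":[[0,0,0.0005],[0,0,0],[0,0,0],[0,0,0],[0,0,0]],"yaw":[0,0,0,0,0]}'
```

```text
t: 7.4
tool_pos: [0.5433, 0.0377, 0.0457]
eef_rot: [-0.055, 0.999, -0.0, 0.0]
ft_force: [-0.4, -0.3, -0.8]
grip_width: 0.0118
grip_force: 25.0
t: 7.9
tool_pos: [0.5433, 0.0377, 0.0457]
eef_rot: [-0.055, 0.999, -0.0, 0.0]
ft_force: [-3.7, -0.7, 4.3]
grip_width: 0.012
grip_force: 25.0
```

It has touched down. I'll release, rise, retreat behind the cassette and close the fingers.

```bash
python3 -m pendant '{"offset":[[0,0,0],[0,0,0],[0,0,0],[0,0,0],[0,0,0]],"yaw":[0,0,0,0,0]}' -0.2
python3 -m pendant '{"offset":[[0,0,-0.005],[0,0,-0.01],[0,0,-0.015],[0,0,-0.015],[0,0,-0.015]],"yaw":[0,0,0,0,0]}' 
python3 -m pendant '{"offset":[[0.015,0,0],[0.02,0,0],[0.02,0,0],[0.02,0,0],[0,0,0]],"yaw":[0,0,0,0,0]}' -1 20
python3 - <<'E'
from workcell import *
import cv2,pickle
s=observe();f=grab_frame("wrist");cv2.imwrite("pics/w3.png",f["pixels"]);pickle.dump((s,f),open("w3.pkl","wb"))
f=grab_frame("side");g=grab_frame("scene");cv2.imwrite("pics/scene3.png",g["pixels"])
import numpy as np
a=cv2.resize(g["pixels"][210:390,280:420],None,fx=3,fy=3);b=cv2.resize(f["pixels"][150:290,260:400],None,fx=2.7,fy=2.7)
b=np.vstack([b,np.zeros((a.shape[0]-b.shape[0],b.shape[1],3),np.uint8)])
cv2.imwrite("pics/m3.png",np.hstack([a,b]))
E
```

```text
t: 8.4
tool_pos: [0.5433, 0.0378, 0.0448]
eef_rot: [-0.055, 0.999, 0.0, 0.0]
ft_force: [-0.4, 0.4, -0.1]
grip_width: 0.0376
grip_force: 0.0
t: 8.9
tool_pos: [0.5438, 0.0378, 0.1073]
eef_rot: [-0.055, 0.999, -0.0, 0.001]
ft_force: [-0.1, 0.3, -0.0]
grip_width: 0.0376
grip_force: 0.0
t: 9.4
tool_pos: [0.4676, 0.0296, 0.1064]
eef_rot: [-0.054, 0.999, -0.0, 0.001]
ft_force: [-0.5, 0.7, -0.5]
grip_width: 0.0023
grip_force: 0.0
```

View pics/m3.png

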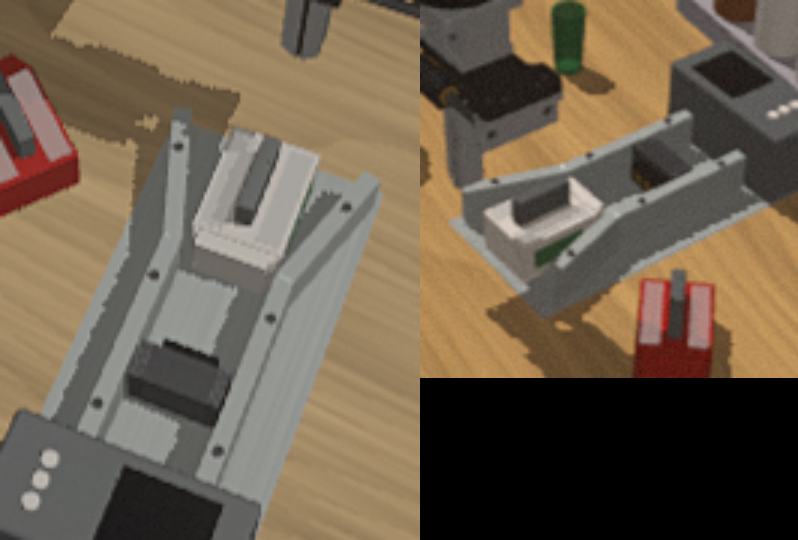

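The cassette stands upright between the flared rails, with the closed fingers behind it. I'll lower them and approach.

```bash
python3 -m pendant '{"offset":[[0,0,0.015],[0,0,0.025],[0,0,0.025],[0,0,0.015],[0,0,0.008]],"yaw":[0,0,0,0,0]}' 
python3 -m pendant '{"offset":[[-0.006,0.0005,0],[-0.006,0,0],[-0.004,0,0],[-0.003,0,0],[-0.003,0,0]],"yaw":[0,0,0,0,0]}' 
python3 -m pendant '{"offset":[[-0.003,0,0],[-0.003,0,0],[-0.003,0,0],[-0.003,0,0],[-0.003,0,0]],"yaw":[0,0,0,0,0]}'
```

```text
t: 10.05
tool_pos: [0.4685, 0.0297, 0.0154]
eef_rot: [-0.055, 0.999, 0.0, -0.001]
ft_force: [1.2, -0.1, -1.1]
grip_width: 0.0006
grip_force: 0.0
t: 10.55
tool_pos: [0.4914, 0.0325, 0.0177]
eef_rot: [-0.055, 0.999, -0.0, 0.001]
ft_force: [0.4, 0.1, 0.4]
grip_width: 0.0006
grip_force: 0.0
t: 11.05
tool_pos: [0.5033, 0.0339, 0.0171]
eef_rot: [-0.055, 0.999, -0.0, -0.003]
ft_force: [-7.2, -0.1, 5.5]
grip_width: 0.0003
grip_force: 3.3
```

Contact with the cassette's rear face. I'll push on slowly.

```bash
for i in 1; do :; done
python3 -m pendant '{"offset":[[-0.003,0,0],[-0.003,0,0],[-0.003,0,0],[-0.003,0,0],[-0.003,0,0]],"yaw":[0,0,0,0,0]}'
python3 -m pendant '{"offset":[[-0.004,0,0],[-0.004,0,0],[-0.004,0,0],[-0.004,0,0],[-0.004,0,0]],"yaw":[0,0,0,0,0]}'
```

```text
t: 11.55
tool_pos: [0.5182, 0.0356, 0.0171]
eef_rot: [-0.055, 0.999, -0.0, -0.003]
ft_force: [-6.2, -0.3, 4.7]
grip_width: 0.0005
grip_force: 3.2
t: 12.05
tool_pos: [0.5382, 0.0378, 0.0172]
eef_rot: [-0.055, 0.999, -0.0, -0.002]
ft_force: [-6.5, -0.7, 5.0]
grip_width: 0.0003
grip_force: 3.2
```

```bash
python3 -m pendant '{"offset":[[-0.003,0,0],[-0.003,0,0],[-0.003,0,0],[-0.003,0,0],[-0.003,0,0]],"yaw":[0,0,0,0,0]}'
python3 -m pendant '{"offset":[[-0.002,0,0],[-0.002,0,0],[-0.002,0,0],[-0.002,0,0],[-0.002,0,0]],"yaw":[0,0,0,0,0]}'
python3 - <<'E'
from workcell import *
import cv2,numpy as np
f=grab_frame("side");g=grab_frame("scene")
a=cv2.resize(g["pixels"][210:390,280:420],None,fx=3,fy=3);b=cv2.resize(f["pixels"][150:290,260:400],None,fx=2.7,fy=2.7)
b=np.vstack([b,np.zeros((a.shape[0]-b.shape[0],b.shape[1],3),np.uint8)])
cv2.imwrite("pics/m4.png",np.hstack([a,b]))
E
```

```text
t: 12.55
tool_pos: [0.5531, 0.0394, 0.0171]
eef_rot: [-0.055, 0.999, -0.0, -0.002]
ft_force: [-5.5, -0.9, 5.1]
grip_width: 0.001
grip_force: 3.1
t: 13.05
tool_pos: [0.5583, 0.0403, 0.0172]
eef_rot: [-0.055, 0.998, -0.0, -0.008]
ft_force: [-17.9, -1.1, 13.0]
grip_width: 0.0007
grip_force: 9.1
```

View pics/m4.png

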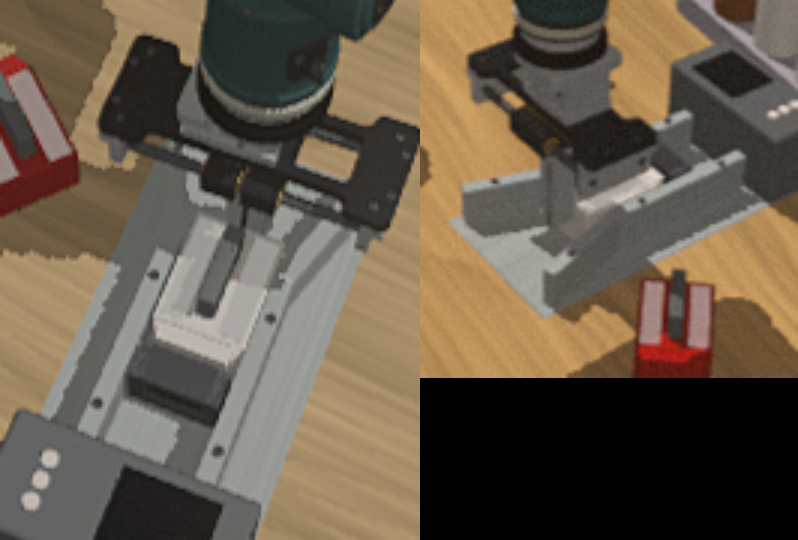

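The cassette is in the throat with its nose at the contact block. A vertical force has built up (Fz 13 N), which adds rubbing, so I'll relieve it by easing upward before pushing on.

```bash
python3 -m pendant '{"offset":[[0.003,0,0],[0.003,0,0],[0.003,0,-0.001],[0.002,0,-0.001],[0,0,0]],"yaw":[0,0,0,0,0]}'
python3 -m pendant '{"offset":[[-0.001,0,-0.0005],[-0.001,0,-0.0005],[-0.001,0,-0.0005],[0,0,0],[0,0,0]],"yaw":[0,0,0,0,0]}'
```

```text
t: 13.65
tool_pos: [0.5543, 0.0395, 0.0192]
eef_rot: [-0.055, 0.999, -0.0, 0.0]
ft_force: [0.0, 0.5, -0.3]
grip_width: 0.0006
grip_force: 0.0
t: 14.15
tool_pos: [0.5572, 0.0398, 0.0204]
eef_rot: [-0.055, 0.999, 0.0, -0.0]
ft_force: [-0.3, 0.7, 0.1]
grip_width: 0.0005
grip_force: 0.0
```

```bash
python3 -m pendant '{"offset":[[-0.001,0,0],[-0.001,0,-0.0005],[-0.001,0,-0.0005],[0,0,0],[0,0,0]],"yaw":[0,0,0,0,0]}'
python3 -m pendant '{"offset":[[-0.001,0,-0.0003],[-0.001,0,-0.0003],[0,0,0],[0,0,0],[0,0,0]],"yaw":[0,0,0,0,0]}'
```

```text
t: 14.65
tool_pos: [0.5595, 0.0401, 0.0212]
eef_rot: [-0.055, 0.999, -0.0, -0.001]
ft_force: [-2.8, -0.2, 0.5]
grip_width: 0.0001
grip_force: 1.0
t: 15.15
tool_pos: [0.5596, 0.0402, 0.0212]
eef_rot: [-0.055, 0.999, -0.0, -0.003]
ft_force: [-6.3, -0.5, 1.4]
grip_width: 0.0004
grip_force: 3.3
```

```bash
python3 -m pendant '{"offset":[[-0.001,0,-0.0002],[-0.001,0,-0.0002],[0,0,0],[0,0,0],[0,0,0]],"yaw":[0,0,0,0,0]}'
python3 -m pendant '{"offset":[[-0.001,0,-0.0002],[-0.001,0,-0.0002],[0,0,0],[0,0,0],[0,0,0]],"yaw":[0,0,0,0,0]}'
```

```text
t: 15.65
tool_pos: [0.5614, 0.0404, 0.0212]
eef_rot: [-0.055, 0.999, -0.0, -0.003]
ft_force: [-5.8, -1.1, 0.4]
grip_width: 0.0005
grip_force: 3.0
t: 16.15
tool_pos: [0.5632, 0.0406, 0.0213]
eef_rot: [-0.055, 0.999, -0.0, -0.003]
ft_force: [-6.3, -0.7, -1.4]
grip_width: 0.0003
grip_force: 2.9
```

It slides at about 6 N. Continuing in small steps.

```bash
python3 -m pendant '{"offset":[[-0.001,0,0],[-0.001,0,0],[-0.001,0,0],[0,0,0],[0,0,0]],"yaw":[0,0,0,0,0]}'
python3 -m pendant '{"offset":[[-0.001,0,0],[-0.001,0,0],[0,0,0],[0,0,0],[0,0,0]],"yaw":[0,0,0,0,0]}'
```

```text
t: 16.65
tool_pos: [0.5632, 0.0406, 0.0213]
eef_rot: [-0.055, 0.998, -0.0, -0.007]
ft_force: [-13.2, -2.1, 4.0]
grip_width: 0.0006
grip_force: 6.7
t: 17.15
tool_pos: [0.5632, 0.0406, 0.0213]
eef_rot: [-0.055, 0.998, -0.0, -0.009]
ft_force: [-18.3, -3.2, 9.2]
grip_width: 0.0005
grip_force: 9.3
```

There's no motion from 13 to 18 N, so this looks like the stop. I'll ease Fz off a little and press to about 21 N to confirm it's solid.

```bash
python3 -m pendant '{"offset":[[0,0,-0.0005],[0,0,-0.0005],[0,0,-0.0005],[0,0,0],[0,0,0]],"yaw":[0,0,0,0,0]}'
python3 -m pendant '{"offset":[[-0.0005,0,-0.0005],[-0.0005,0,0],[0,0,0],[0,0,0],[0,0,0]],"yaw":[0,0,0,0,0]}'
python3 - <<'E'
from workcell import *
import cv2,numpy as np
f=grab_frame("side");g=grab_frame("scene")
a=cv2.resize(g["pixels"][270:370,310:400],None,fx=5.5,fy=5.5,interpolation=2)
cv2.imwrite("pics/m5.png",a)
E
```

```text
t: 17.65
tool_pos: [0.5632, 0.0406, 0.0214]
eef_rot: [-0.055, 0.998, -0.0, -0.009]
ft_force: [-15.8, -3.4, 2.4]
grip_width: 0.0008
grip_force: 7.8
t: 18.15
tool_pos: [0.5632, 0.0406, 0.0214]
eef_rot: [-0.055, 0.998, -0.0, -0.01]
ft_force: [-16.8, -3.2, 2.7]
grip_width: 0.001
grip_force: 8.6
```

View pics/m5.png

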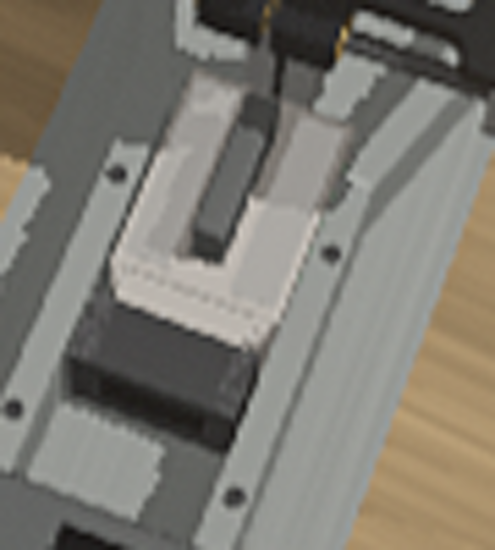

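The picture shows the nose's top edge flush against the stop frame's top edge, around (190,310) in the crop, with no gap. I'll press a little more for a firm seat.

```bash
python3 -m pendant '{"offset":[[-0.0005,0,-0.0002],[-0.0005,0,-0.0002],[-0.0005,0,-0.0002],[-0.0005,0,0],[0,0,0]],"yaw":[0,0,0,0,0]}'
```

```text
t: 18.75
tool_pos: [0.5631, 0.0406, 0.0214]
eef_rot: [-0.055, 0.998, -0.0, -0.013]
ft_force: [-20.7, -3.4, 3.4]
grip_width: 0.0007
grip_force: 10.6
```

Firm seat: about 21 N at the tool with no motion. I'll back off straight and rise clear.

```bash
python3 -m pendant '{"offset":[[0.003,0,0],[0.004,0,0],[0.005,0,0],[0.01,0,0],[0.012,0,0]],"yaw":[0,0,0,0,0]}'
python3 -m pendant '{"offset":[[0.005,0,-0.01],[0,0,-0.03],[0,0,-0.04],[0,0,-0.04],[0,0,-0.02]],"yaw":[0,0,0,0,0]}'
python3 -m pendant '{"offset":[[0.03,0,0],[0.04,0,0],[0.04,0,0],[0,0,0],[0,0,0]],"yaw":[0,0,0,0,0]}'
python3 - <<'E'
from workcell import *
import cv2
s=observe();g=grab_frame("scene");cv2.imwrite("pics/end.png",g["pixels"])
print(s["ft_force"])
E
```

```text
t: 19.25
tool_pos: [0.541, 0.038, 0.0265]
eef_rot: [-0.055, 0.999, -0.0, 0.002]
ft_force: [0.4, -0.0, -0.7]
grip_width: 0.0003
grip_force: 0.0
t: 19.75
tool_pos: [0.5371, 0.0374, 0.1716]
eef_rot: [-0.055, 0.998, -0.0, 0.005]
ft_force: [-0.4, -0.6, 0.9]
grip_width: 0.0006
grip_force: 0.0
t: 20.25
tool_pos: [0.426, 0.0254, 0.1669]
eef_rot: [-0.054, 0.999, -0.0, 0.002]
ft_force: [-0.4, 0.1, 1.0]
grip_width: 0.0006
grip_force: 0.0
[-0.36482922  0.06626862  0.97040114]
```

View pics/end.png

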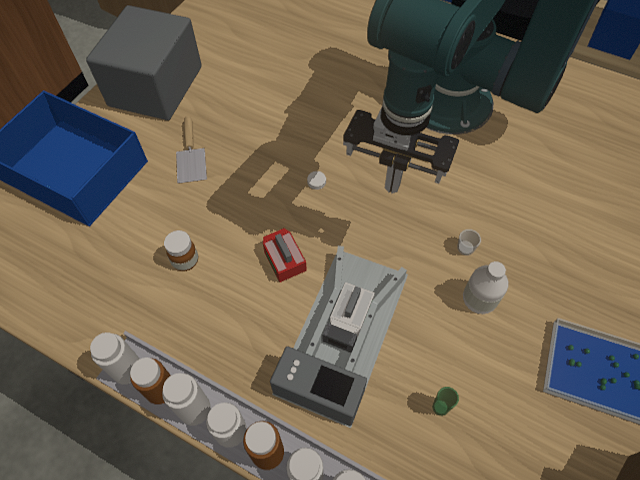

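Run:
```python
from wr import *
a=np.radians(6.2);o=np.array([.5924,.0446,0])
for n,uv in(("stop edge L before",(326.7,324)),("stop R before",(357,336)),("nose L",(310+118/5.5,270+297/5.5)),("nose R",(310+258/5.5,270+346/5.5))):
    p=ray(S,uv,.04)-o;print(n,(p[0]*np.cos(a)+p[1]*np.sin(a)).round(4),(-p[0]*np.sin(a)+p[1]*np.cos(a)).round(4))
```

```text
stop edge L before 0.0751 -0.0305
stop R before 0.0756 0.0286
nose L 0.0718 -0.0225
nose R 0.0702 0.0264
```

The two readings differ by about 4 mm (2 px). I'll check before and after side by side at higher zoom.

Run:
```python
import cv2,numpy as np
o=[]
for n in("scene0","end"):
    im=cv2.imread(f"pics/{n}.png")[305:355,315:365]
    c=cv2.resize(im,None,fx=8,fy=8,interpolation=cv2.INTER_NEAREST);c=np.clip(c*1.6,0,255).astype(np.uint8)
    for v in range(0,50,5):
        cv2.putText(c,str(305+v),(0,v*8+5),0,.35,(0,0,255),1);cv2.putText(c,str(315+v),(v*8-8,10),0,.35,(0,0,255),1)
    o.append(c)
cv2.imwrite("pics/cmp.png",np.hstack(o))
```

```text
(no output)
```

View pics/cmp.png

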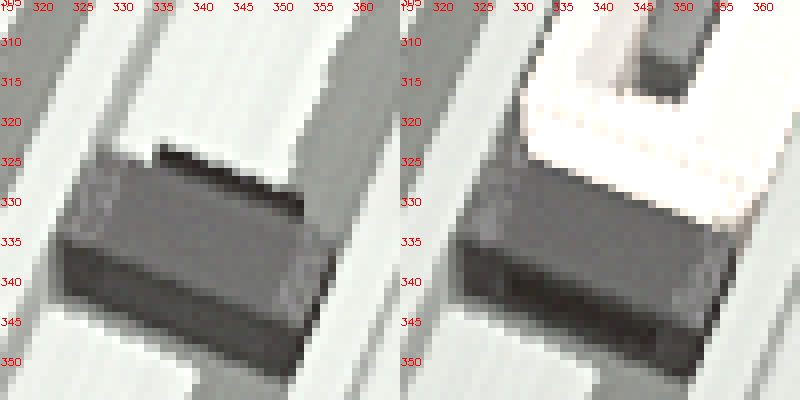

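Before and after, the stop's front edge ((330,325) to (353,333)) coincides with the nose edge. There's no gap, and the block has been pushed in. Handing in.

```bash
python3 -c "
from workcell import hand_in
print(hand_in())"
```

```text
the job is handed in; nothing more can be done
None
```

The cassette was set down nose first between the flared rails, released, and pushed past the contact block until it seated on the stop at about 21 N at the tool; the other items look unmoved, and the job is handed in.

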